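# Stand up a gauged valve head and pack two valve heads into a keyed crate

### The job

Pack the two finished valve heads, the one leaning in the gauging rest and the one standing loose on the table, into the two empty cells of the foam-lined crate: one per cell, upright and right down on the cell's floor, with the side outlet in the cell's key slot. Before the leaning one is packed, stand it upright on the table and let go of it, so that it can be taken again by the cap from above. Do not drop a valve head or knock one over, and leave the packed ones and the plug gauge where they are.

Things in the scene. Friction and masses are not known exactly. Their poses are not given: they have to be found in the camera images.
- leaning_valve: Valve head leaning in the gauging rest, cap up and away from the robot, axis 40 degrees above level, spigot on top. 120 mm tall, 0.16 kg: steel body 34 mm across up to 46 mm, thin yoke, black tapered cap from 78 mm (36 mm across) to 112 mm (49 mm across) and 120 mm. Side outlet (spigot) 26 mm above the foot. Origin: centre of foot underside; z along the axis to the cap, spigot along -x.
- leaning_valve_spigot (a point): Tip of this valve head's spigot, 37 mm from the valve's axis and 26 mm above the foot. The spigot is 10 mm thick at the tip, 14 then 17 mm nearer the body.
- standing_valve: The other valve head, standing upright and loose on the table, turned any way. Same shape, size, origin and axes as the leaning one.
- standing_valve_spigot (a point): Tip of this valve head's spigot, as on the leaning one.
- crate: Fixed blue crate with black foam, 186 x 268 mm over the rim (its x, y), rim 70 mm high, foam top 62, cell floor 8 mm. Six square cells 44 mm wide, centres x = -33, +51, y = +80, 0, -80 mm; from each an open slot, 20 mm wide and deep, full height, runs to -x for the spigot. Empty: x = +51, y = +80 and 0. Origin: centre of underside; z up, -x to the robot (side with paper card).
- cell_left (a point): Centre of the floor of the empty cell at the crate's x = +51, y = +80 mm, 8 mm above the crate's underside. Axes as the crate's.
- cell_mid (a point): Centre of the floor of the empty cell at the crate's x = +51, y = 0 mm. Axes as the crate's.
- slot_left (a point): Where the spigot's tip should be when a valve head sits in cell_left: 37 mm from the cell's centre along the crate's -x, 26 mm above the floor.
- slot_mid (a point): The same for cell_mid.
- rest: Fixed aluminium gauging rest: base plate 150 x 70 x 8 mm (its x, y), on its centre line a foot stop and two open white vee saddles that hold the leaning valve head under foot and cap; it lifts out upwards. Foot at x = -58, height 38 mm; cap's middle at x = +19, height 102 mm, its sides free. Origin: centre of underside, +x to the cap end, z up.
- plug_gauge: Double-ended steel plug gauge lying on the table, 105 mm along its y, 19 mm wide, 16 mm high; a bystander.
- packed_0: Valve head already packed in the crate at x, y = -33, +80 mm of the crate. Same shape and origin as the other two; cap top 128 mm above the table.
- packed_1: Valve head already packed in the crate at x, y = -33, 0 mm of the crate. Same shape and origin as the other two; cap top 128 mm above the table.
- packed_2: Valve head already packed in the crate at x, y = -33, -80 mm of the crate. Same shape and origin as the other two; cap top 128 mm above the table.
- packed_3: Valve head already packed in the crate at x, y = +51, -80 mm of the crate. Same shape and origin as the other two; cap top 128 mm above the table.
Things that resemble listed ones, but are neither listed nor needed, are in the scene too. Leave any red look-alike of the standing_valve alone.

How it is judged:
On the way:
1. the valve head from the rest stands upright on the table, let go (angle between leaning_valve's own z axis and vertical below 0.06 rad and height (world z) of leaning_valve below 0.004 m and contact force between leaning_valve and the fingers below 0.05 N and linear speed of leaning_valve below 0.03 m/s), for 0.2 s.
At the end, for the whole second after the job is handed in: Each of the two valve heads stands in its own one of the two empty cells: foot within 12 mm of the cell's centre and under 6 mm above its floor, tilted less than 0.1 rad, spigot tip within 14 mm of its place in the slot, at rest (((horizontal distance between leaning_valve and cell_left below 0.012 m and z of leaning_valve in the frame of cell_left below 0.006 m and angle between each of leaning_valve, standing_valve's own z axis and vertical below 0.1 rad and horizontal distance between leaning_valve_spigot and slot_left below 0.014 m and linear speed of each of leaning_valve, standing_valve below 0.02 m/s and horizontal distance between standing_valve and cell_mid below 0.012 m and z of standing_valve in the frame of cell_mid below 0.006 m and horizontal distance between standing_valve_spigot and slot_mid below 0.014 m) or (horizontal distance between leaning_valve and cell_mid below 0.012 m and z of leaning_valve in the frame of cell_mid below 0.006 m and angle between each of leaning_valve, standing_valve's own z axis and vertical below 0.1 rad and horizontal distance between leaning_valve_spigot and slot_mid below 0.014 m and linear speed of each of leaning_valve, standing_valve below 0.02 m/s and horizontal distance between standing_valve and cell_left below 0.012 m and z of standing_valve in the frame of cell_left below 0.006 m and horizontal distance between standing_valve_spigot and slot_left below 0.014 m))); the robot touches nothing.
It fails at once if a packed valve head was moved out of place (over 25 mm) or tipped (distance of any of packed_0, packed_1, packed_2, packed_3 from where it was at the start of the episode above 0.025 m or angle between any of packed_0, packed_1, packed_2, packed_3's own z axis and vertical above 0.35 rad).
It fails at once if the standing valve head was knocked over (angle between standing_valve's own z axis and vertical above 0.8 rad).
It fails at once if a valve head was dropped or thrown (moving freely faster than 0.45 m/s, a fall of about 10 mm) ((contact force between leaning_valve and the fingers below 0.05 N and linear speed of leaning_valve above 0.45 m/s) or (contact force between standing_valve and the fingers below 0.05 N and linear speed of standing_valve above 0.45 m/s)).
It fails at once if the plug gauge was moved by more than 30 mm (distance of plug_gauge from where it was at the start of the episode above 0.03 m).
It also fails if it takes over 70 s, if anything falls off the work surface, if the arm or the gripper's body presses on something with over 40 N, if the wrist force passes 120 N, or if a joint passes its speed limit or range.

### The arm

A 6-joint arm with a two-finger parallel gripper is mounted at the origin on the work surface; the furniture and walls round the work are solid. World frame = base frame: x ahead of the robot, y to its left, z up, the work surface at z = 0. Lengths are in m, angles in rad, forces in N, time in s.
With the tool pointing down it reaches from about 0.325 to 0.775 m from the base axis. Payload 9.3 kg.
Tool frame: the origin (TCP) lies at the very end of the fingers, on their centre line; the grasp point (between the pads) lies 19 mm behind it; z points along the fingers, y is the line along which they close (so a half turn about z gives the same grasp; the last joint's range is limited). The gripper opens to 85 mm and grips with 20 to 120 N. Pads are 22 mm wide; open, the fingers measure 114 mm over their backs; the gripper's body (76 mm by 85 mm) begins 54 mm behind the grasp point. The pads swing forward as they close: fully open they stand 13 mm farther back than shut.
Start: joints at [-1.43, 0.259, 0.021, 1.334, 0, 1.418], TCP at [0.159, -0.526, 0.231] pointing down, gripper open.
Joint ranges: [-3.04, 3.04], [-0.91, 1.82], [-1.04, 1.36], [-1.92, 1.95], [-1.52, 1.45], [-3.14, 3.14]. Speed limits (rad/s): [2.22, 2.22, 2.79, 3.14, 3.14, 3.14].

### API

Orientations are given as a unit quaternion [w, x, y, z].
In Python, from plant import bot, imaging, hand_in, nets gives the robot as it stands.
- The arm moves only by the tool play_rows, never from a script. Its argument "commands" is a list of rows, each a list of 7 numbers: the finger opening in mm, from 0 to 85.4, then the shift along the tool's x, y, z scaled (see below), then the turn, a rotation vector about the tool's x, y, z scaled (see below). In form: [[gripper, dx, dy, dz, wx, wy, wz], ...]. A call has 1 to 10 rows; each row is the pose to reach, as a shift and turn from the pose commanded when the call began, along the tool's axes at that moment, turning the shorter way round; what a row does not reach only later rows make up. The controller multiplies each number of a shift by 100 cm and each number of a turn by pi rad. A row lasts 1/10 s, in which the tool goes at most 50 mm and 8.59 degrees, less where a joint would pass 70% of its speed; a pose out of reach is approached as far as the arm can. A call with a number of a shift or a turn outside -1 to 1 is refused whole. A call with a gripper value outside its range is refused whole. The fingers move at their own pace and stop on an object; "newtons" is the grip in N (left out, the last holds). Time passes only in rows, so rows that repeat a pose let the fingers close. It gives the time, the measured TCP pose, the force, the opening and the grip force at its end, in the units of the state.
- bot.observe(): the state, without advancing time (a new reading comes with each control period).
- imaging.snapshot(name): name is "side" or "top" or "wrist"; returns the picture (420x560x3 uint8, red, green, blue); there is no depth.
- imaging.get_calibration(name): a dict with "fx", "fy", "cx", "cy" (pixels), "extrinsics" (4x4, takes a point from camera to world coordinates). Camera axes: x right, y up, looking along -z (the intrinsics and any distortion apply to the point x, -y, -z); pixel columns grow to the right and rows downward; lengths in m; the calibration is good to about 2 mm. The wrist camera is an equidistant fisheye: a pixel r from the principal point sees the ray r / f radians off the axis. A picture is of the moment at which its call begins: read the wrist's pose just before it. get_calibration takes no time and is no camera call; for the wrist camera it gives the pose at the moment of the call.
- hand_in(): hands the job in; it is judged then, once.
Trained networks look in the newest picture that a camera, given by its name, has taken for a name from the list of things; names that differ only in an ending like _2 or _b are one class to them, and where a whole thing is asked for, a point or a joint stands for the part that bears it (a point fixed in the world has none). Each returns a list of dicts, best first, with "p" (0 to 1); they miss things now and then, are a little off and sometimes report something else, mostly with a low value. They report only what shows in the picture. A call takes as long as a camera call. They do not tell look-alikes from the thing itself.
- nets.outline_of(query, camera): "region" (420x560 bool, what is visible of it).
- nets.landmark_of(query, camera): "centre" ([x, y, z] in m, in world coordinates, good to about 4 mm: a listed point, or the origin of a listed thing).
The state is a dict: "time_s": time; "joint_positions": joint angles; "qvel": joint speeds; "joint_efforts": joint torques, N m; "tcp_pos": TCP position; "tool_rot": TCP orientation; "wrist_force": force on the tool from outside, world axes, zero at the start; "moment": the same for the moment, N m; "opening": opening from 0.0 (shut) to 1.0 (fully open); "grip_force": force on a finger pad.
Only numpy, scipy, OpenCV 4.12 (cv2) and the standard library are available. Lean on these libraries where they do the work, as an engineer would, in place of code of your own. Each camera call takes 0.05 s, during which the arm holds its last target. There are 200 camera calls.

## Working session

There is one attempt and no reset: what is moved stays moved. The work goes in short steps, Python scripts to look and compute and a tool call to move; the robot and the scene stay as the last step left them, time stands still between calls to the robot, and variables do not carry over. Pictures are saved under pics/ and viewed, at most 10 in all, crops included, and the job is handed in when it is done.

Besides the shell and the picture viewer there is one more tool, called after "Call:" as name([rows], argument=value, ...), one row to a line, values as JSON. play_rows: Moves the arm, as the interface text tells. Shifts and turns lie within -1 to 1; 1 stands for 100 cm of shift or pi rad of turn. Its arguments: {"type":"object","properties":{"commands":{"type":"array","items":{"type":"array","items":{"type":"number"}}},"newtons":{"type":"number"}},"required":["commands"]}

```bash
mkdir -p pics; ls; cat > s1.py <<'E'
from plant import bot, imaging, nets
import cv2, numpy as np
s=bot.observe(); print({k:np.round(v,3).tolist() for k,v in s.items()})
for c in ["side","top"]:
    im=imaging.snapshot(c); cv2.imwrite(f"pics/{c}0.png",im[:,:,::-1])
    k=imaging.get_calibration(c); print(c,[round(k[q],1) for q in("fx","fy","cx","cy")],np.round(k["extrinsics"],3).tolist(),[q for q in k])
    for q in ["leaning_valve","leaning_valve_spigot","standing_valve","standing_valve_spigot","crate","cell_left","cell_mid","slot_left","slot_mid","rest","plug_gauge"]:
        print(c,q,[(np.round(d["centre"],3).tolist(),round(d["p"],2)) for d in nets.landmark_of(q,c)][:7])
E
python3 s1.py
```

```text
pics
{'time_s': 0.0, 'joint_positions': [-1.43, 0.259, 0.021, 1.334, 0.0, 1.418], 'qvel': [-0.001, -0.003, 0.002, -0.001, -0.0, 0.001], 'joint_efforts': [-0.0, -55.564, 34.453, 0.014, -0.0, 0.0], 'tcp_pos': [0.159, -0.526, 0.231], 'tool_rot': [-0.001, 0.989, 0.146, 0.0], 'wrist_force': [0.513, -0.049, -0.588], 'moment': [0.033, -0.012, -0.013], 'grip_force': 0.0, 'opening': 1.004}
side [534.1, 534.1, 277.4, 212.5] [[1.0, 0.011, -0.0, 0.499], [-0.006, 0.564, -0.825, -1.431], [-0.009, 0.825, 0.564, 0.955], [0.0, 0.0, 0.0, 1.0]] ['fx', 'fy', 'cx', 'cy', 'extrinsics']
side leaning_valve [([0.462, -0.281, 0.037], 0.74)]
side leaning_valve_spigot [([0.453, -0.274, 0.084], 0.77)]
side standing_valve [([0.579, -0.145, -0.003], 0.87), ([0.402, -0.157, -0.001], 0.82), ([0.574, 0.22, 0.006], 0.41)]
side standing_valve_spigot [([0.554, -0.114, 0.024], 0.83), ([0.437, -0.144, 0.028], 0.61)]
side crate [([0.539, 0.132, 0.0], 0.64), ([0.456, -0.277, 0.039], 0.53)]
side cell_left [([0.579, 0.22, 0.006], 0.74), ([0.542, 0.128, -0.002], 0.35)]
side cell_mid [([0.585, 0.141, 0.007], 0.85), ([0.559, -0.
[... 464 characters left out ...]
.66)]
top leaning_valve_spigot [([0.455, -0.275, 0.079], 0.87)]
top standing_valve [([0.4, -0.161, 0.005], 0.89), ([0.578, -0.143, -0.003], 0.76)]
top standing_valve_spigot [([0.437, -0.148, 0.028], 0.79), ([0.562, -0.119, 0.021], 0.61)]
top crate [([0.536, 0.132, -0.0], 0.71), ([0.59, 0.141, 0.012], 0.64), ([0.491, 0.209, 0.01], 0.33)]
top cell_left [([0.573, 0.218, 0.008], 0.95), ([0.606, 0.063, 0.004], 0.57)]
top cell_mid [([0.589, 0.144, 0.009], 0.88)]
top slot_left [([0.539, 0.212, 0.035], 0.6)]
top slot_mid [([0.552, 0.134, 0.032], 0.93)]
top rest [([0.512, -0.298, 0.002], 0.94), ([0.561, -0.114, 0.021], 0.22), ([0.54, 0.128, 0.001], 0.16)]
top plug_gauge [([0.604, 0.06, 0.006], 0.38)]
```

View pics/side0.png

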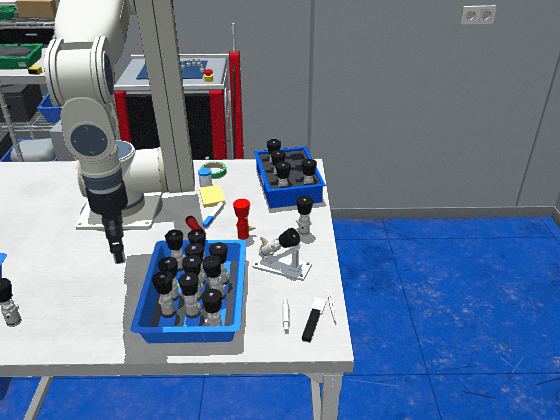

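View pics/top0.png

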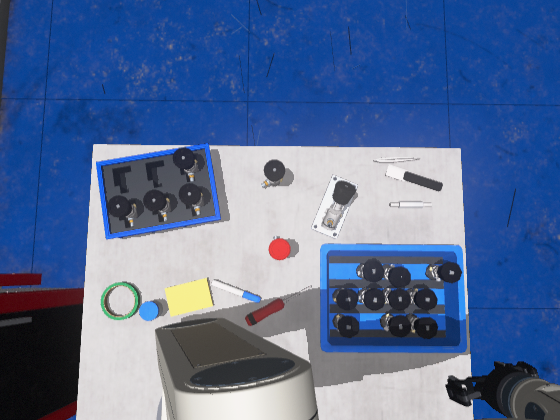

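Candidates for the standing valve are the red one (side 242,217; top 279,249), the steel/black one between crate and rest (side 304,212; top 273,172), and one at the far left (side 10,303). The ones in the big blue bin are not loose. The steel/black one at 304,212 fits best. I'll confirm it in a crop.

```bash
cat > h.py <<'E'
from plant import bot, imaging, nets, hand_in
import cv2, numpy as np, sys
from scipy.spatial.transform import Rotation as Ro
def rot(q): return Ro.from_quat([q[1],q[2],q[3],q[0]])
def pose():
    s=bot.observe(); return np.array(s["tcp_pos"]),rot(s["tool_rot"])
def R_tool(zdir,ydir):
    z=np.array(zdir,float);z/=np.linalg.norm(z);y=np.array(ydir,float);y-=z*(y@z);y/=np.linalg.norm(y)
    return Ro.from_matrix(np.c_[np.cross(y,z),y,z])
def go(p,R=None,start=None):
    p0,R0=start or pose(); R=R or R0
    d=R0.inv().apply(np.array(p)-p0); w=(R0.inv()*R).as_rotvec()/np.pi
    print("row:",np.round(d,4).tolist(),np.round(w,4).tolist(),"dist",round(np.linalg.norm(d),3),"deg",round(np.linalg.norm(w)*180,1))
    return np.array(p),R
def st():
    s=bot.observe(); print("t",round(s["time_s"],2),"tcp",np.round(s["tcp_pos"],4),"z",rot(s["tool_rot"]).as_matrix()[:,2].round(3),"y",rot(s["tool_rot"]).as_matrix()[:,1].round(3),"q",np.round(s["joint_positions"],2),"F",np.round(s["wrist_force"],1),"M",np.round(s["moment"],2),"op",round(s["opening"],3),"gf",round(s["grip_force"],1))
def ray(k,u,v,fish):
    x,y=(u-k["cx"])/k["fx"],(v-k["cy"])/k["fy"]
    if fish:
        r=np.hypot(x,y); c=np.array([x*np.sin(r)/r,-y*np.sin(r)/r,-np.cos(r)])
    else: c=np.array([x,-y,-1.])
    E=np.array(k["extrinsics"]); d=E[:3,:3]@c; return E[:3,3],d/np.linalg.norm(d)
def proj(k,P,fish):
    E=np.array(k["extrinsics"]); c=E[:3,:3].T@(np.array(P)-E[:3,3]); x,y,z=c[0],-c[1],-c[2]
    if fish: h=np.hypot(x,y); t=np.arctan2(h,z); x,y=x/h*t,y/h*t
    else: x,y=x/z,y/z
    return np.array([k["cx"]+k["fx"]*x,k["cy"]+k["fy"]*y])
def plane(k,u,v,z,fish):
    o,d=ray(k,u,v,fish); return o+d*(z-o[2])/d[2]
def tri(rs):
    A=sum(np.eye(3)-np.outer(d,d) for o,d in rs); b=sum((np.eye(3)-np.outer(d,d))@o for o,d in rs)
    return np.linalg.solve(A,b)
E
python3 - <<'E'
from h import *
s=cv2.imread("pics/side0.png");t=cv2.imread("pics/top0.png")
a=cv2.resize(s[185:250,225:325],(400,260),interpolation=2);b=cv2.resize(s[265:330,0:100],(400,260),interpolation=2)
c=cv2.resize(t[145:210,225:325],(400,260),interpolation=2);d=cv2.resize(t[165:230,285:385],(400,260),interpolation=2)
cv2.imwrite("pics/m1.png",np.vstack([np.hstack([a,b]),np.hstack([c,d])]))
k=imaging.get_calibration("side");print("left one on table",plane(k,12,325,0,0).round(3))
k=imaging.get_calibration("wrist");E=np.array(k["extrinsics"]);p,R=pose();M=R.as_matrix()
print([round(k[q],1) for q in("fx","fy","cx","cy")],"cam in tool",(M.T@(E[:3,3]-p)).round(4),(M.T@E[:3,:3]).round(3).tolist())
go([0.46,-0.22,0.33],R_tool([0,0,-1],[0,-1,0]))
E
```

```text
left one on table [-0.149 -0.508  0.   ]
[325.2, 325.2, 284.5, 204.9] cam in tool [ 0.0724 -0.0007 -0.1415] [[-0.0, 0.96, 0.281], [1.0, 0.001, -0.001], [-0.002, 0.281, -0.96]]
row: [0.3766, -0.2062, -0.0987] [0.0, -0.0, 0.0935] dist 0.441 deg 16.8
```

View pics/m1.png

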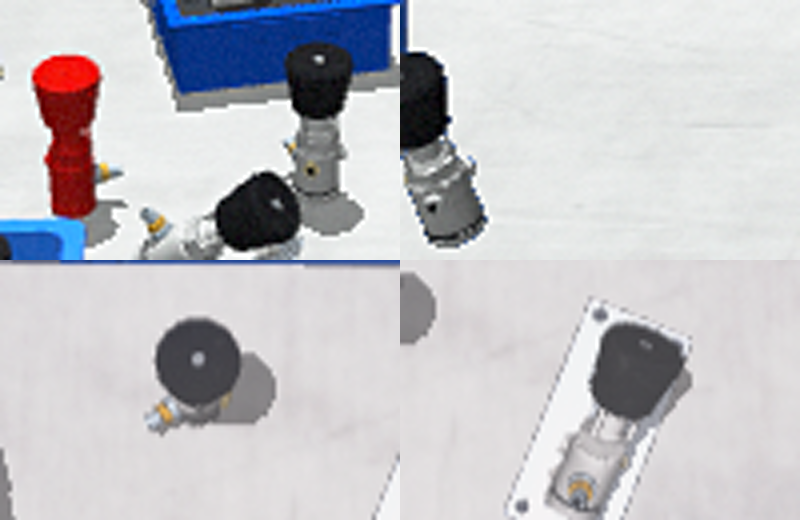

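The crop shows the steel/black valve standing free by the crate, with its spigot toward lower left in the top view. That is the one meant. The red one is the look-alike, and the far-left one is at x=-0.15, off by another box. Moving over for the wrist views.

Call:
play_rows([
  [85,0.377,-0.206,-0.099,0,0,0.0935],
  [85,0.377,-0.206,-0.099,0,0,0.0935],
  [85,0.377,-0.206,-0.099,0,0,0.0935],
  [85,0.377,-0.206,-0.099,0,0,0.0935],
  [85,0.377,-0.206,-0.099,0,0,0.0935],
  [85,0.377,-0.206,-0.099,0,0,0.0935],
  [85,0.377,-0.206,-0.099,0,0,0.0935],
  [85,0.377,-0.206,-0.099,0,0,0.0935],
  [85,0.377,-0.206,-0.099,0,0,0.0935],
  [85,0.377,-0.206,-0.099,0,0,0.0935],
])

```text
time_s: 2.2
tcp_pos: [0.4633, -0.2168, 0.3313]
tool_rot: [0.0, 1.0, 0.003, 0.001]
wrist_force: [-1.2, 0.1, 0.5]
opening: 0.994
grip_force: 0.0
```

Call:
play_rows([
  [85,0,0,0,0,0,0],
  [85,0,0,0,0,0,0],
])

```text
time_s: 2.4
tcp_pos: [0.46, -0.2205, 0.3299]
tool_rot: [-0.0, 1.0, -0.0, -0.0]
wrist_force: [-0.5, 0.6, 0.1]
opening: 0.999
grip_force: 0.0
```

```bash
cat > look.py <<'E'
from h import *
n=sys.argv[1]; qs=sys.argv[2].split(",") if len(sys.argv)>2 and sys.argv[2] else []
st(); k=imaging.get_calibration("wrist"); im=imaging.snapshot("wrist"); cv2.imwrite(f"pics/{n}.png",im[:,:,::-1])
import json; json.dump({a:(np.array(b).tolist()) for a,b in k.items()},open(f"pics/{n}.json","w"))
for q in qs: print(q,[(np.round(d["centre"],4).tolist(),round(d["p"],2)) for d in nets.landmark_of(q,"wrist")][:5])
E
python3 look.py w1 leaning_valve,leaning_valve_spigot,standing_valve,standing_valve_spigot,rest,cell_mid,slot_mid
```

```text
t 2.4 tcp [ 0.46   -0.2205  0.3299] z [-0.001  0.    -1.   ] y [-0. -1. -0.] q [-0.61  0.18  0.17  1.56 -0.    2.53] F [-0.5  0.6  0.1] M [ 0.03 -0.02  0.03] op 0.999 gf 0.0
leaning_valve [([0.4573, -0.2767, 0.0358], 0.6)]
leaning_valve_spigot [([0.4552, -0.2761, 0.0811], 0.79)]
standing_valve [([0.5794, -0.1446, -0.0016], 0.79), ([0.3954, -0.1569, 0.0003], 0.72)]
standing_valve_spigot [([0.5578, -0.1155, 0.0298], 0.88), ([0.4336, -0.1491, 0.0273], 0.69)]
rest [([0.5127, -0.301, -0.0001], 0.78), ([0.5388, 0.1352, -0.0033], 0.5)]
cell_mid [([0.593, 0.1356, 0.0111], 0.92)]
slot_mid [([0.5513, 0.1341, 0.0336], 0.98)]
```

View pics/w1.png

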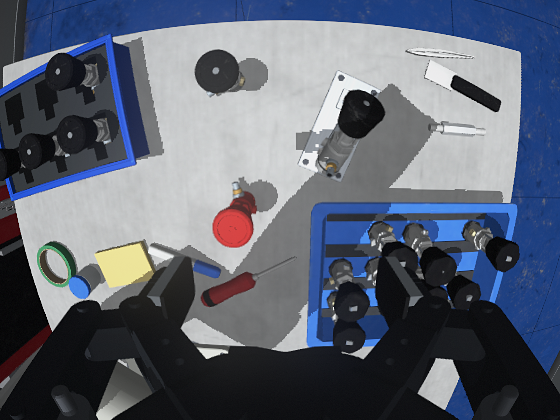

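```bash
python3 - <<'E'
from h import *
import json
kw=json.load(open("pics/w1.json"));ks=imaging.get_calibration("side");kt=imaging.get_calibration("top")
def dot(f,u,v,r=8):
    g=cv2.imread(f,0)[v-r:v+r+1,u-r:u+r+1].astype(float); w=np.clip(g-np.percentile(g,60)-25,0,None); Y,X=np.mgrid[-r:r+1,-r:r+1]; m=np.hypot(X,Y)<4; w*=m
    return u+(w*X).sum()/w.sum(),v+(w*Y).sum()/w.sum()
# cap outlines: dark-disc centroid as check
pts={"w":dot("pics/w1.png",217,71),"t":dot("pics/top0.png",274,169),"s":dot("pics/side0.png",304,199)}
print(pts)
rs=[ray(kw,*pts["w"],1),ray(kt,*pts["t"],0),ray(ks,*pts["s"],0)]
print("all",tri(rs).round(4),"w+s",tri([rs[0],rs[2]]).round(4),"t+s",tri(rs[1:]).round(4))
for k,f,n in((kw,1,"w"),(kt,0,"t"),(ks,0,"s")): print(n,plane(k,*pts[n],.12,f).round(4))
# montage to mark the leaning dot + spigot
w=cv2.imread("pics/w1.png")
cv2.imwrite("pics/m2.png",np.hstack([cv2.resize(w[80:200,290:400],(550,600),interpolation=2),cv2.resize(w[60:120,190:240],(250,300),interpolation=2).repeat(1,0) if 0 else cv2.copyMakeBorder(cv2.resize(w[45:105,190:240],(250,300),interpolation=2),0,300,0,0,0)]))
a=np.deg2rad(127); x=np.array([np.cos(a),np.sin(a),0]); R=R_tool([0,0,-1],np.cross([0,0,-1],x)); print(R.as_matrix().round(2).tolist())
go([.520,-.17,.26],R)
E
```

```text
{'w': (np.float64(215.8630831643002), np.float64(70.40618661257606)), 't': (np.float64(274.0604288499025), np.float64(169.2280701754386)), 's': (np.float64(304.32367149758454), np.float64(199.30676328502415))}
all [ 0.579  -0.1468  0.1213] w+s [ 0.5787 -0.1465  0.1209] t+s [ 0.5787 -0.1471  0.1214]
w [ 0.5798 -0.1463  0.12  ]
t [ 0.5802 -0.147   0.12  ]
s [ 0.5778 -0.1454  0.12  ]
[[-0.6, 0.8, 0.0], [0.8, 0.6, 0.0], [0.0, 0.0, -1.0]]
row: [0.0598, -0.0506, 0.0703] [0.0, 0.0, -0.7058] dist 0.105 deg 127.1
```

View pics/m2.png

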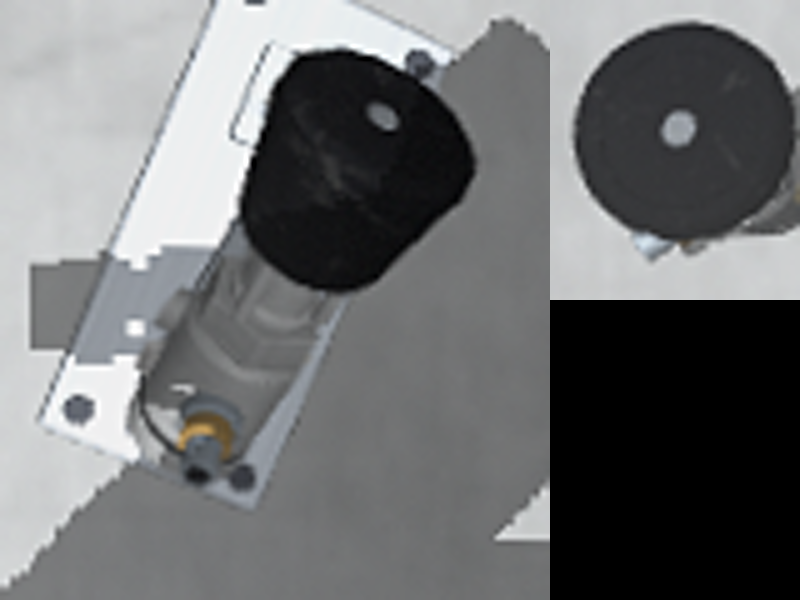

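Call:
play_rows([
  [85,0.119,-0.074,0.13,0,0,-0.7058],
  [85,0.119,-0.074,0.13,0,0,-0.7058],
  [85,0.119,-0.074,0.13,0,0,-0.7058],
  [85,0.119,-0.074,0.13,0,0,-0.7058],
  [85,0.119,-0.074,0.13,0,0,-0.7058],
  [85,0.119,-0.074,0.13,0,0,-0.7058],
  [85,0.119,-0.074,0.13,0,0,-0.7058],
  [85,0.119,-0.074,0.13,0,0,-0.7058],
  [85,0.119,-0.074,0.13,0,0,-0.7058],
  [85,0.119,-0.074,0.13,0,0,-0.7058],
])

```text
time_s: 3.8
tcp_pos: [0.5794, -0.1463, 0.2002]
tool_rot: [-0.0, 0.73, 0.684, -0.0]
wrist_force: [0.2, -0.8, 1.0]
opening: 0.998
grip_force: 0.0
```

```bash
python3 - <<'E'
from h import *
st()
a=np.deg2rad(127); x=np.array([np.cos(a),np.sin(a),0]); R=R_tool([0,0,-1],np.cross([0,0,-1],x))
go([.579,-.1465,.20],R)
E
```

```text
t 3.8 tcp [ 0.5794 -0.1463  0.2002] z [-0.  0. -1.] y [ 0.998 -0.065 -0.   ] q [-0.39  0.35  0.07  1.3  -0.    1.25] F [ 0.2 -0.8  1. ] M [-0.01  0.04  0.03] op 0.998 gf 0.0
row: [-0.0003, -0.0004, 0.0002] [-0.0, -0.0, -0.2262] dist 0.001 deg 40.7
```

Call:
play_rows([
  [85,0,0,0,0,0,-0.226],
  [85,0,0,0,0,0,-0.226],
  [85,0,0,0,0,0,-0.226],
  [85,0,0,0,0,0,-0.226],
  [85,0,0,0,0,0,-0.226],
  [85,0,0,0,0,0,-0.226],
  [85,0,0,0,0,0,-0.226],
])

```text
time_s: 4.5
tcp_pos: [0.5794, -0.1462, 0.2002]
tool_rot: [-0.0, 0.451, 0.893, -0.0]
wrist_force: [0.2, 0.2, 0.3]
opening: 0.992
grip_force: 0.0
```

```bash
python3 look.py w2 standing_valve,standing_valve_spigot; python3 - <<'E'
from h import *
import json
k=json.load(open("pics/w2.json"));w=cv2.imread("pics/w2.png")
print("expect dot",proj(k,[.579,-.1465,.1205],1),"spigot",proj(k,[.557,-.117,.026],1))
cv2.imwrite("pics/w2.png",w)
u,v=proj(k,[.568,-.132,.08],1).astype(int); print(u,v)
c=w[max(0,v-75):v+75,max(0,u-100):u+100]; print(max(0,v-75),max(0,u-100)); cv2.imwrite("pics/c2.png",cv2.resize(c,None,fx=4,fy=4,interpolation=2))
E
```

```text
t 4.5 tcp [ 0.5794 -0.1462  0.2002] z [-0.  0. -1.] y [ 0.805  0.594 -0.   ] q [-0.39  0.35  0.07  1.3  -0.    0.55] F [0.2 0.2 0.3] M [-0.01 -0.02  0.02] op 0.992 gf 0.0
standing_valve [([0.5784, -0.1457, -0.0046], 0.73), ([0.397, -0.1576, 0.0038], 0.72)]
standing_valve_spigot [([0.4314, -0.1492, 0.0275], 0.66), ([0.5597, -0.1175, 0.0291], 0.65)]
expect dot [282.39987913 213.72132645] spigot [282.79409429 147.57946169]
282 177
102 182
```

View pics/c2.png

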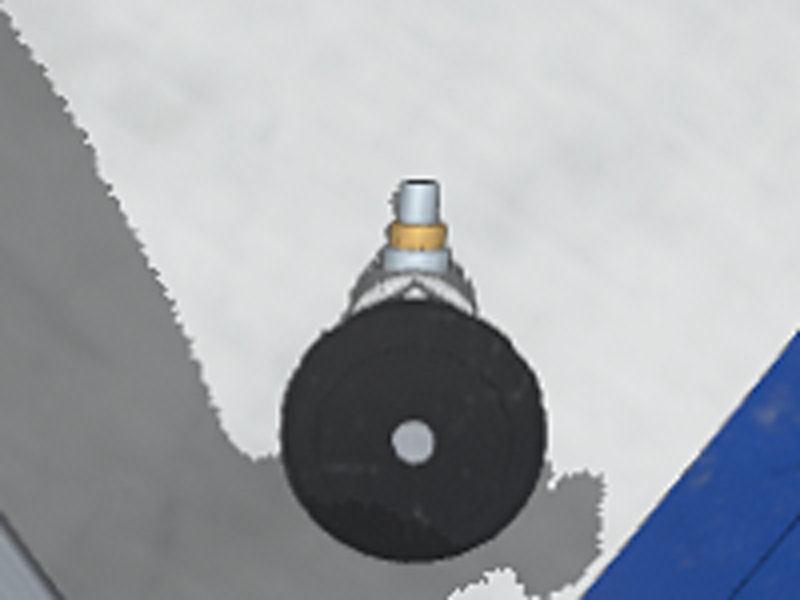

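```bash
python3 - <<'E'
from h import *
import json
k=json.load(open("pics/w2.json"))
c=plane(k,285.3,212.5,.1205,1);t=plane(k,286.9,147.3,.029,1);print(c,t,np.linalg.norm((t-c)[:2]),np.degrees(np.arctan2(*(t-c)[1::-1])))
M=pose()[1].as_matrix();print(np.degrees(np.arctan2(M[1,0],M[0,0])))
E
```

```text
[ 0.58012455 -0.14453039  0.1205    ] [ 0.55983589 -0.11415663  0.029     ] 0.03652663906430838 123.74160981471186
126.50483551474797
```

Call:
play_rows([
  [85,0,0.001,0.05,0,0,0],
  [85,0,0.001,0.107,0,0,0],
  [85,0,0.001,0.107,0,0,0],
  [85,0,0.001,0.107,0,0,0],
  [60,0,0.001,0.107,0,0,0],
  [40,0,0.001,0.107,0,0,0],
  [40,0,0.001,0.107,0,0,0],
  [40,0,0.001,0.107,0,0,0],
  [40,0,0.001,0.107,0,0,0],
  [40,0,0.001,0.107,0,0,0],
], newtons=40)

```text
time_s: 5.65
tcp_pos: [0.5815, -0.1461, 0.0958]
tool_rot: [0.002, 0.449, 0.893, 0.0]
wrist_force: [-1.6, -0.9, 8.8]
opening: 0.547
grip_force: 40.1
```

```bash
python3 - <<'E'
from h import *
st()
# crate pose estimates: nets from top, side
for c in ["side","top"]:
    k=imaging.get_calibration(c); im=imaging.snapshot(c)
    cv2.imwrite(f"pics/{c}1.png",im[:,:,::-1])
    for q in ["cell_left","cell_mid","slot_left","slot_mid","crate"]+(["packed_0"] if c=="top" else []):
        print(c,q,[(np.round(d["centre"],4).tolist(),round(d["p"],2)) for d in nets.landmark_of(q,c)][:6])
a=np.deg2rad(190); x=np.array([np.cos(a),np.sin(a),0])
R=R_tool([0,0,-1],np.cross([0,0,-1],x)); p,R0=pose()
go([.58,-.145,.25],None); go([.565,.13,.30],R,(np.array([.58,-.145,.25]),R0))
E
```

```text
t 5.65 tcp [ 0.5815 -0.1461  0.0958] z [ 0.004 -0.002 -1.   ] y [0.803 0.597 0.002] q [-0.39  0.41 -0.11  1.05 -0.    0.55] F [-1.6 -0.9  8.8] M [-0.03  0.05  0.03] op 0.547 gf 40.1
side cell_left [([0.5762, 0.2188, 0.0075], 0.89), ([0.4627, -0.2783, 0.038], 0.72)]
side cell_mid [([0.583, 0.141, 0.0041], 0.58), ([0.5531, 0.1325, 0.0336], 0.26)]
side slot_left [([0.5412, 0.2099, 0.0369], 0.7)]
side slot_mid [([0.5539, 0.1313, 0.0323], 0.8), ([0.5386, 0.1301, 0.0008], 0.43)]
side crate [([0.5378, 0.1303, -0.0015], 0.97)]
top cell_left [([0.5701, 0.2181, 0.0074], 0.86)]
top cell_mid [([0.5853, 0.14, 0.0089], 0.6), ([0.5377, 0.2104, 0.0338], 0.21)]
top slot_left [([0.5404, 0.2112, 0.0351], 0.74)]
top slot_mid [([0.5554, 0.1313, 0.0342], 0.84)]
top crate [([0.5396, 0.1274, 0.0003], 0.89), ([0.5894, 0.1404, 0.0083], 0.25)]
top packed_0 [([0.5045, 0.1229, 0.0046], 0.85), ([0.4929, 0.2061, 0.0076], 0.62), ([0.6049, 0.0621, 0.0047], 0.56)]
row: [0.0011, -0.0002, -0.1542] [0.0, 0.0, 0.0] dist 0.154 deg 0.0
row: [0.2295, 0.1521, -0.0506] [-0.0001, 0.0015, -0.3521] dist 0.28 deg 63.4
```

Call:
play_rows([
  [40,0,0,-0.03,0,0,0],
  [40,0,0,-0.07,0,0,0],
  [40,0,0,-0.12,0,0,0],
  [40,0,0,-0.175,0,0,0],
  [40,0,0,-0.175,0,0,0],
])

```text
time_s: 6.8
tcp_pos: [0.5818, -0.146, 0.276]
tool_rot: [0.006, 0.449, 0.893, 0.0]
wrist_force: [0.3, -0.5, -2.3]
opening: 0.547
grip_force: 41.8
```

```bash
python3 - <<'E'
from h import *
from scipy.optimize import least_squares
st()
C={"cl":(51,80),"cm":(51,0),"sl":(14,80),"sm":(14,0),"c":(0,0),"p0":(-33,80),"p1":(-33,0),"p3":(51,-80)}
D=[("cl",.579,.22),("cm",.585,.141),("sl",.538,.209),("sm",.552,.132),("c",.539,.132),("cl",.573,.218),("cm",.589,.144),("sl",.539,.212),("sm",.552,.134),("c",.536,.132),
("cl",.5762,.2188),("cm",.583,.141),("sl",.5412,.2099),("sm",.5539,.1313),("c",.5378,.1303),("cl",.5701,.2181),("cm",.5853,.14),("sl",.5404,.2112),("sm",.5554,.1313),("c",.5396,.1274),("p1",.5045,.1229),("p0",.4929,.2061),("p3",.6049,.0621)]
def f(v):
    c,s=np.cos(v[2]),np.sin(v[2]); return np.concatenate([[v[0]+(c*C[n][0]-s*C[n][1])/1e3-x,v[1]+(s*C[n][0]+c*C[n][1])/1e3-y] for n,x,y in D])
r=least_squares(f,[.54,.13,.15],loss="soft_l1",f_scale=.003);v=r.x
print("crate",v.round(4),"yaw deg",np.degrees(v[2]).round(2),"rms",f(v).std().round(4),"se",np.sqrt(np.diag(np.linalg.inv(r.jac.T@r.jac)))*f(v).std())
c,s=np.cos(v[2]),np.sin(v[2]);w=lambda a,b:np.array([v[0]+(c*a-s*b)/1e3,v[1]+(s*a+c*b)/1e3])
cl=w(51,80);print("cell_left",cl,"mid",w(51,0))
a=np.pi+v[2]+np.deg2rad(2);x=np.array([np.cos(a),np.sin(a),0]);R=R_tool([0,0,-1],np.cross([0,0,-1],x))
go([*cl,.25],R)
E
```

```text
t 6.8 tcp [ 0.5818 -0.146   0.276 ] z [ 0.01  -0.004 -1.   ] y [0.803 0.597 0.006] q [-0.39  0.33  0.24  1.47  0.    0.55] F [ 0.3 -0.5 -2.3] M [-0.02 -0.09  0.01] op 0.547 gf 41.8
crate [0.5386 0.1306 0.1785] yaw deg 10.23 rms 0.0022 se [0.00065801 0.00057154 0.01115102]
cell_left [0.57457828 0.2184256 ] mid [0.58878523 0.13969719]
row: [0.297, 0.2115, 0.0244] [-0.0001, 0.0038, -0.3645] dist 0.365 deg 65.6
```

Call:
play_rows([
  [40,0.297,0.2115,0.004,0,0,-0.3645],
  [40,0.297,0.2115,0.004,0,0,-0.3645],
  [40,0.297,0.2115,0.004,0,0,-0.3645],
  [40,0.297,0.2115,0.004,0,0,-0.3645],
  [40,0.297,0.2115,0.004,0,0,-0.3645],
  [40,0.297,0.2115,0.004,0,0,-0.3645],
  [40,0.297,0.2115,0.004,0,0,-0.3645],
  [40,0.297,0.2115,0.004,0,0,-0.3645],
  [40,0.297,0.2115,0.004,0,0,-0.3645],
  [40,0.297,0.2115,0.004,0,0,-0.3645],
])

```text
time_s: 7.8
tcp_pos: [0.5726, 0.2191, 0.2643]
tool_rot: [-0.0, -0.106, 0.994, -0.0]
wrist_force: [0.0, -1.0, -2.3]
opening: 0.545
grip_force: 42.0
```

Call:
play_rows([
  [40,0,0,0.06,0,0,0],
  [40,0,0,0.06,0,0,0],
  [40,0,0,0.06,0,0,0],
])

```text
time_s: 8.1
tcp_pos: [0.572, 0.2176, 0.2031]
tool_rot: [-0.002, -0.105, 0.994, -0.0]
wrist_force: [-0.1, -0.0, -0.9]
opening: 0.545
grip_force: 42.2
```

```bash
python3 look.py w3 cell_left,slot_left,cell_mid,slot_mid,standing_valve,standing_valve_spigot; python3 - <<'E'
import cv2
w=cv2.imread("pics/w3.png"); cv2.imwrite("pics/c3.png",cv2.resize(w[60:270,185:395],(600,600),interpolation=2))
E
```

```text
t 8.1 tcp [0.572  0.2176 0.2031] z [-0.004 -0.001 -1.   ] y [-0.209  0.978 -0.   ] q [ 0.23  0.38  0.12  1.32 -0.    0.02] F [-0.1 -0.  -0.9] M [-0.03 -0.03  0.01] op 0.545 gf 42.2
cell_left [([0.5743, 0.2186, 0.0024], 0.89)]
slot_left [([0.5357, 0.2114, 0.0313], 0.62)]
cell_mid [([0.5918, 0.1374, 0.0097], 0.82)]
slot_mid [([0.5495, 0.1294, 0.034], 0.82), ([0.5354, 0.2085, 0.1369], 0.37)]
standing_valve [([0.5752, 0.2169, 0.1037], 0.86), ([0.3948, -0.1578, -0.0012], 0.86)]
standing_valve_spigot [([0.5328, 0.2092, 0.1386], 0.84), ([0.4334, -0.1515, 0.0281], 0.71)]
```

View pics/c3.png

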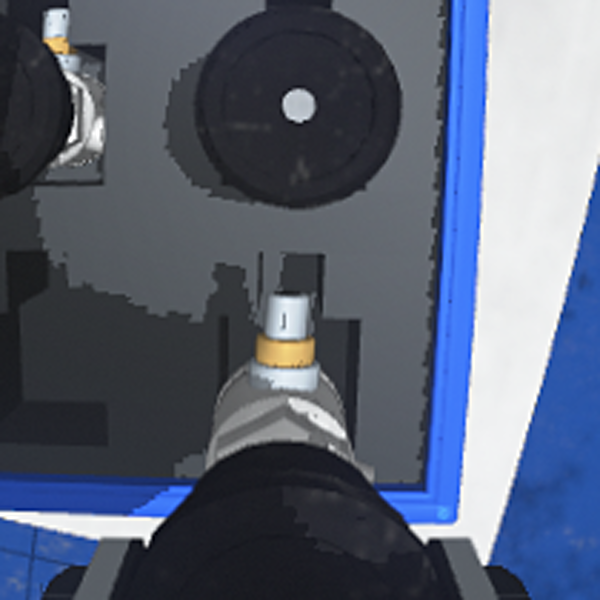

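```bash
python3 - <<'E'
from h import *
import json
k=json.load(open("pics/w3.json"));p,R=pose()
def P(x,y,z): return plane(k,185+x/2.857-.3,60+y/2.857-.3,z,1)
pts={"slot_end":P(293,253,.062),"slotR":P(323,253,.062),"slotL":P(262,253,.062),"cellR":P(360,319,.062),"cellL":P(219,319,.062),"cellmid(-22)":P(289.5,318.5,.062),"packed0":P(299,105,.128),
"tip":P(291,293,.135),"ring":P(285.5,340,.140),"base":P(284.5,368,.1415)}
for n,q in pts.items(): print(n,q.round(4),"tool",R.inv().apply(q-p).round(4))
for z,n in((.012,"cell_left"),): pass
E
```

```text
slot_end [0.5328 0.212  0.062 ] tool [0.0413 0.0017 0.1435]
slotR [0.5309 0.2209 0.062 ] tool [0.0413 0.0108 0.1435]
slotL [0.5348 0.2028 0.062 ] tool [ 0.0414 -0.0078  0.1435]
cellR [0.5485 0.2366 0.062 ] tool [0.0208 0.0224 0.1435]
cellL [0.5577 0.1939 0.062 ] tool [ 0.0209 -0.0213  0.1435]
cellmid(-22) [0.553  0.2152 0.062 ] tool [0.021  0.0006 0.1435]
packed0 [0.4918 0.2042 0.128 ] tool [0.083  0.0027 0.0774]
tip [0.5343 0.2114 0.135 ] tool [0.0399 0.0007 0.0705]
ring [0.5443 0.2122 0.14  ] tool [ 0.0299 -0.0005  0.0655]
base [0.5503 0.2133 0.1415] tool [ 0.0238 -0.0008  0.064 ]
```

Call:
play_rows([
  [40,-0.001,0.0006,0.02,0,0,0],
  [40,-0.001,0.0006,0.04,0,0,0],
  [40,-0.001,0.0006,0.053,0,0,0],
  [40,-0.001,0.0006,0.053,0,0,0],
])

```text
time_s: 8.85
tcp_pos: [0.5729, 0.2197, 0.15]
tool_rot: [-0.001, -0.107, 0.994, -0.0]
wrist_force: [-0.2, -0.3, -1.2]
opening: 0.545
grip_force: 42.2
```

```bash
python3 look.py w4; python3 - <<'E'
import cv2
w=cv2.imread("pics/w4.png"); cv2.imwrite("pics/c4.png",cv2.resize(w[100:200,220:350],(780,600),interpolation=2))
E
```

```text
t 8.85 tcp [0.5729 0.2197 0.15  ] z [-0.003 -0.001 -1.   ] y [-0.212  0.977 -0.   ] q [0.23 0.4  0.02 1.2  0.   0.02] F [-0.2 -0.3 -1.2] M [ 0.01 -0.   -0.01] op 0.545 gf 42.2
```

View pics/c4.png

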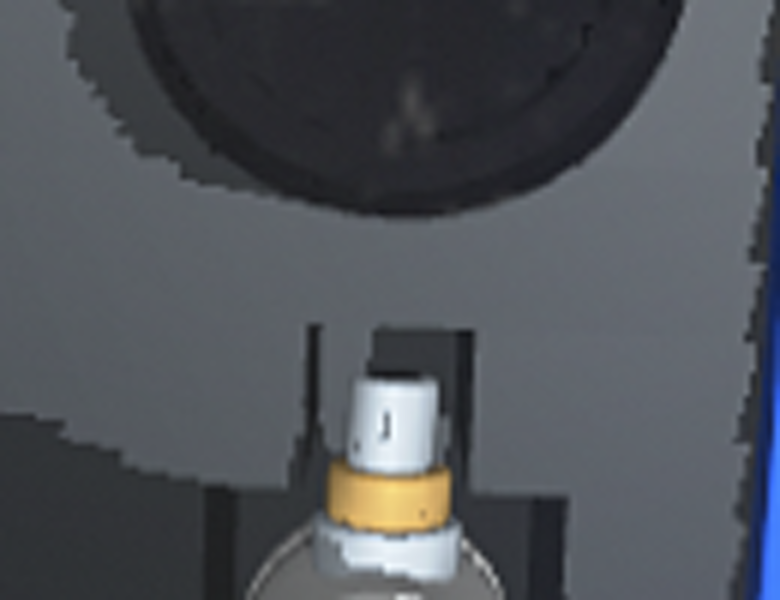

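Call:
play_rows([
  [40,0,-0.0005,0.005,0,0,-0.004],
  [40,0,-0.0005,0.012,0,0,-0.004],
  [40,0,-0.0005,0.02,0,0,-0.004],
  [40,0,-0.0005,0.028,0,0,-0.004],
  [40,0,-0.0005,0.036,0,0,-0.004],
  [40,0,-0.0005,0.042,0,0,-0.004],
  [40,0,-0.0005,0.044,0,0,-0.004],
])

```text
time_s: 9.6
tcp_pos: [0.5734, 0.2193, 0.1063]
tool_rot: [-0.001, -0.113, 0.994, -0.0]
wrist_force: [-0.4, -0.3, -0.7]
opening: 0.542
grip_force: 42.2
```

```bash
python3 -c "
from h import *
st()"
```

```text
t 9.6 tcp [0.5734 0.2193 0.1063] z [-0.001 -0.    -1.   ] y [-0.224  0.975 -0.   ] q [ 0.23  0.43 -0.05  1.09 -0.    0.  ] F [-0.4 -0.3 -0.7] M [ 0.   -0.03  0.  ] op 0.542 gf 42.2
```

Call:
play_rows([
  [40,0,0,0.0015,0,0,0],
  [40,0,0,0.003,0,0,0],
  [40,0,0,0.003,0,0,0],
])

```text
time_s: 9.9
tcp_pos: [0.5738, 0.2194, 0.1043]
tool_rot: [0.0, -0.113, 0.994, 0.0]
wrist_force: [0.7, 0.6, -1.5]
opening: 0.542
grip_force: 42.2
```

```bash
python3 -c "
from h import *
st()"
```

```text
t 9.9 tcp [0.5738 0.2194 0.1043] z [ 0.  0. -1.] y [-0.224  0.975  0.   ] q [ 0.23  0.43 -0.06  1.09  0.    0.  ] F [ 0.7  0.6 -1.5] M [ 0.06 -0.01 -0.09] op 0.542 gf 42.2
```

Call:
play_rows([
  [40,0,0,0.0015,0,0,0],
  [40,0,0,0.0025,0,0,0],
  [40,0,0,0.0025,0,0,0],
])

```text
time_s: 10.2
tcp_pos: [0.575, 0.2195, 0.1038]
tool_rot: [0.002, -0.113, 0.994, 0.0]
wrist_force: [-0.4, -1.3, 10.8]
opening: 0.543
grip_force: 43.1
```

```bash
python3 -c "
from h import *
st()"
```

```text
t 10.2 tcp [0.575  0.2195 0.1038] z [ 0.004  0.001 -1.   ] y [-0.224  0.975 -0.   ] q [ 0.23  0.43 -0.06  1.08 -0.    0.  ] F [-0.4 -1.3 10.8] M [-0.18  0.16  0.  ] op 0.543 gf 43.1
```

Call:
play_rows([
  [55,0,0,-0.001,0,0,0],
  [62,0,0,-0.001,0,0,0],
  [62,0,0,-0.001,0,0,0],
  [62,0,0,-0.02,0,0,0],
  [62,0,0,-0.05,0,0,0],
  [70,0,0,-0.1,0,0,0],
  [85,0,0,-0.13,0,0,0],
  [85,0,0,-0.13,0,0,0],
])

```text
time_s: 11.0
tcp_pos: [0.5752, 0.2198, 0.2365]
tool_rot: [0.004, -0.113, 0.994, 0.0]
wrist_force: [-0.9, -0.2, 0.1]
opening: 0.998
grip_force: 0.0
```

```bash
python3 look.py w5 standing_valve,standing_valve_spigot,cell_left,slot_left,cell_mid,slot_mid; python3 - <<'E'
from h import *
# leaning valve axis from cap dot (top/side/wrist w1)
import json
kw=json.load(open("pics/w1.json"));ks=imaging.get_calibration("side");kt=imaging.get_calibration("top")
rs=[ray(kw,290+380/5-.3,80+116/5-.3,1),ray(kt,285+645/8*2-100+.0 if 0 else 285+(645-400)/4-.4,165+(345-260)/4-.4,0),ray(ks,225+277/4-.4,185+203/4-.4,0)]
d=tri(rs);print("cap dot",d.round(4),"res",[np.linalg.norm(np.cross(d-o,v)).round(4) for o,v in rs])
f=np.array([.46,-.277,.037]);a=d-f;print("len",np.linalg.norm(a),"elev",np.degrees(np.arcsin(a[2]/np.linalg.norm(a))),"az",np.degrees(np.arctan2(a[1],a[0])))
E
```

```text
t 11.0 tcp [0.5752 0.2198 0.2365] z [ 0.007  0.002 -1.   ] y [-0.224  0.975  0.   ] q [ 0.23  0.37  0.19  1.39 -0.    0.  ] F [-0.9 -0.2  0.1] M [-0.02  0.04 -0.02] op 0.998 gf 0.0
standing_valve [([0.395, -0.1571, 0.0021], 0.76), ([0.5734, 0.2183, 0.0074], 0.62)]
standing_valve_spigot [([0.4345, -0.1497, 0.0275], 0.92), ([0.5366, 0.2099, 0.038], 0.62)]
cell_left [([0.5746, 0.2186, 0.004], 0.65), ([0.5514, 0.1316, 0.0332], 0.35)]
slot_left [([0.535, 0.2116, 0.0302], 0.86)]
cell_mid [([0.5394, 0.13, -0.0001], 0.69), ([0.5901, 0.136, 0.0108], 0.6)]
slot_mid [([0.552, 0.1321, 0.0327], 0.55)]
cap dot [ 0.5438 -0.3106  0.115 ] res [np.float64(0.0014), np.float64(0.0012), np.float64(0.0013)]
len 0.11929712118073871 elev 40.843315221588526 az -21.831481882473685
```

```bash
python3 - <<'E'
from h import *
a=np.deg2rad(158.2); x=np.array([np.cos(a),np.sin(a),0]); R=R_tool([0,0,-1],np.cross([0,0,-1],x))
go([.525,-.303,.23],R)
E
```

```text
row: [0.1642, -0.4981, 0.0009] [-0.0002, -0.0007, 0.1931] dist 0.525 deg 34.8
```

Call:
play_rows([
  [85,0.164,-0.498,0.001,0,0,0.193],
  [85,0.164,-0.498,0.001,0,0,0.193],
  [85,0.164,-0.498,0.001,0,0,0.193],
  [85,0.164,-0.498,0.001,0,0,0.193],
  [85,0.164,-0.498,0.001,0,0,0.193],
  [85,0.164,-0.498,0.001,0,0,0.193],
  [85,0.164,-0.498,0.001,0,0,0.193],
  [85,0.164,-0.498,0.001,0,0,0.193],
  [85,0.164,-0.498,0.001,0,0,0.193],
  [85,0.164,-0.498,0.001,0,0,0.193],
])

```text
time_s: 12.35
tcp_pos: [0.5271, -0.2804, 0.2303]
tool_rot: [-0.0, 0.189, 0.982, 0.0]
wrist_force: [1.0, -0.4, -0.2]
opening: 0.996
grip_force: 0.0
```

```bash
python3 - <<'E'
from h import *
st()
a=np.deg2rad(158.2); x=np.array([np.cos(a),np.sin(a),0]); R=R_tool([0,0,-1],np.cross([0,0,-1],x))
go([.525,-.303,.23],R)
E
```

```text
t 12.35 tcp [ 0.5271 -0.2804  0.2303] z [-0.001  0.001 -1.   ] y [0.371 0.929 0.   ] q [-0.63  0.34  0.14  1.37  0.   -0.25] F [ 1.  -0.4 -0.2] M [-0.01 -0.08 -0.01] op 0.996 gf 0.0
row: [-0.0064, -0.0217, 0.0002] [0.0001, -0.0003, 0.0] dist 0.023 deg 0.1
```

Call:
play_rows([
  [85,-0.006,-0.0217,0,0,0,0],
  [85,-0.006,-0.0217,0,0,0,0],
])

```text
time_s: 12.55
tcp_pos: [0.5245, -0.304, 0.2293]
tool_rot: [-0.001, 0.191, 0.982, 0.0]
wrist_force: [0.8, 0.2, -0.6]
opening: 0.997
grip_force: 0.0
```

```bash
python3 look.py w6 leaning_valve,leaning_valve_spigot,rest; python3 - <<'E'
from h import *
import json
k=json.load(open("pics/w6.json"));w=cv2.imread("pics/w6.png")
s=imaging.snapshot("side")[:,:,::-1]
f=np.array([.4585,-.2765,.0379]);h=np.array([np.cos(np.deg2rad(21.8)),-np.sin(np.deg2rad(21.8)),0]);a=.766*h+np.array([0,0,.643])
for q in (.12,.108,.0): print(q,proj(k,f+q*a,1).round(1))
L=cv2.resize(w[100:280,200:370],(567,600),interpolation=2);S=cv2.resize(s[215:290,250:315],(233,269),interpolation=2)
cv2.imwrite("pics/c6.png",np.hstack([L,cv2.copyMakeBorder(S,0,331,0,0,0)]))
E
```

```text
t 12.55 tcp [ 0.5245 -0.304   0.2293] z [-0.002  0.001 -1.   ] y [0.375 0.927 0.   ] q [-0.66  0.36  0.16  1.37 -0.   -0.28] F [ 0.8  0.2 -0.6] M [-0.02 -0.01 -0.04] op 0.997 gf 0.0
leaning_valve [([0.4601, -0.2722, 0.0351], 0.71)]
leaning_valve_spigot [([0.4555, -0.2778, 0.0819], 0.65)]
rest [([0.5103, -0.2981, 0.002], 0.65)]
0.12 [284.9 223.9]
0.108 [284.9 210.7]
0.0 [284.6 111.9]
```

View pics/c6.png

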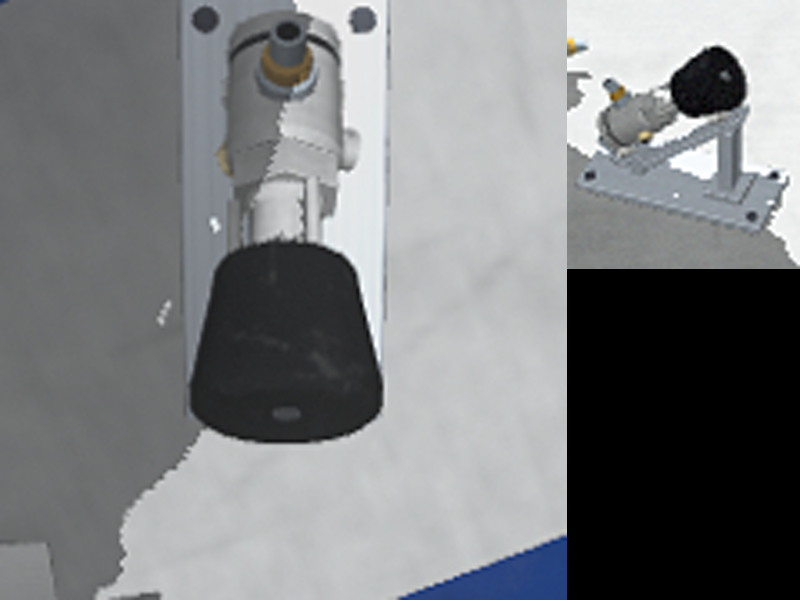

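Call:
play_rows([
  [85,-0.0112,0.0015,0.05,0,0,0],
  [85,-0.0112,0.0015,0.1,0,0,0],
  [85,-0.0112,0.0015,0.144,0,0,0],
  [85,-0.0112,0.0015,0.144,0,0,0],
  [60,-0.0112,0.0015,0.144,0,0,0],
  [35,-0.0112,0.0015,0.144,0,0,0],
  [35,-0.0112,0.0015,0.144,0,0,0],
  [35,-0.0112,0.0015,0.144,0,0,0],
  [35,-0.0112,0.0015,0.144,0,0,0],
  [35,-0.0112,0.0015,0.144,0,0,0],
], newtons=70)

```text
time_s: 13.8
tcp_pos: [0.5369, -0.3079, 0.0915]
tool_rot: [0.003, 0.19, 0.982, -0.004]
wrist_force: [-6.5, -12.6, 10.5]
opening: 0.535
grip_force: 69.9
```

```bash
python3 -c "
from h import *
st()"
```

```text
t 13.8 tcp [ 0.5369 -0.3079  0.0915] z [ 0.004 -0.01  -1.   ] y [ 0.373  0.928 -0.008] q [-0.65  0.44 -0.07  1.05 -0.01 -0.27] F [ -6.5 -12.6  10.5] M [-2.51  1.55 -0.02] op 0.535 gf 69.9
```

Call:
play_rows([
  [35,0,0,-0.01,0,0,0],
  [35,0,0,-0.03,0,0,0],
  [35,0,0,-0.06,0,0,0],
  [35,0,0,-0.1,0,0,0],
  [35,0,0,-0.12,0,0,0],
  [35,0,0,-0.12,0,0,0],
])

```text
time_s: 14.4
tcp_pos: [0.5378, -0.3043, 0.2124]
tool_rot: [0.004, 0.189, 0.982, -0.002]
wrist_force: [-0.1, 0.5, -1.3]
opening: 0.536
grip_force: 71.8
```

```bash
python3 look.py w7 leaning_valve,leaning_valve_spigot; python3 - <<'E'
from h import *
imaging.snapshot("side");
for q in ["leaning_valve","leaning_valve_spigot"]: print(q,[(np.round(d["centre"],4).tolist(),round(d["p"],2)) for d in nets.landmark_of(q,"side")][:4])
p,R=pose();hd=lambda az:np.array([np.cos(az),np.sin(az),0])
az=-.19;h=hd(az);t=np.deg2rad(50);R2=R_tool(np.sin(t)*h-np.cos(t)*np.array([0,0,1]),np.cross([0,0,1],h)*1.0)
print(R2.as_matrix().round(2).tolist(),R.as_matrix().round(2).tolist())
go([.52,-.10,.23],R2)
E
```

```text
t 14.4 tcp [ 0.5378 -0.3043  0.2124] z [ 0.007 -0.005 -1.   ] y [ 0.371  0.929 -0.002] q [-0.65  0.38  0.14  1.33  0.   -0.27] F [-0.1  0.5 -1.3] M [-0.03 -0.08  0.  ] op 0.536 gf 71.8
leaning_valve [([0.4598, -0.2725, 0.1548], 0.73)]
leaning_valve_spigot [([0.4559, -0.2759, 0.2006], 0.65)]
leaning_valve [([0.4585, -0.2721, 0.1507], 0.9)]
leaning_valve_spigot [([0.4541, -0.2696, 0.1971], 0.6)]
[[-0.63, 0.19, 0.75], [0.12, 0.98, -0.14], [-0.77, 0.0, -0.64]] [[-0.93, 0.37, -0.0], [0.37, 0.93, 0.0], [0.0, 0.0, -1.0]]
row: [0.0903, 0.1829, -0.024] [-0.0262, -0.2775, -0.0567] dist 0.205 deg 51.2
```

```bash
python3 - <<'E'
from h import *
az=-.3;h=np.array([np.cos(az),np.sin(az),0]);t=np.deg2rad(50);R2=R_tool(np.sin(t)*h-np.cos(t)*np.array([0,0,1]),np.cross([0,0,1],h))
go([.53,-.09,.23],R2)
E
```

```text
row: [0.0847, 0.1959, -0.024] [-0.0109, -0.2782, -0.024] dist 0.215 deg 50.3
```

Call:
play_rows([
  [35,0.0847,0.196,-0.024,-0.0109,-0.278,-0.024],
  [35,0.0847,0.196,-0.024,-0.0109,-0.278,-0.024],
  [35,0.0847,0.196,-0.024,-0.0109,-0.278,-0.024],
  [35,0.0847,0.196,-0.024,-0.0109,-0.278,-0.024],
  [35,0.0847,0.196,-0.024,-0.0109,-0.278,-0.024],
  [35,0.0847,0.196,-0.024,-0.0109,-0.278,-0.024],
  [35,0.0847,0.196,-0.024,-0.0109,-0.278,-0.024],
  [35,0.0847,0.196,-0.024,-0.0109,-0.278,-0.024],
  [35,0.0847,0.196,-0.024,-0.0109,-0.278,-0.024],
  [35,0.0847,0.196,-0.024,-0.0109,-0.278,-0.024],
])

```text
time_s: 15.7
tcp_pos: [0.532, -0.0914, 0.232]
tool_rot: [0.418, 0.136, 0.896, -0.064]
wrist_force: [0.1, 0.3, -0.9]
opening: 0.538
grip_force: 72.4
```

```bash
python3 - <<'E'
from h import *
st()
for c in ("wrist","side","top"):
    im=imaging.snapshot(c);cv2.imwrite(f"pics/{c}8.png",im[:,:,::-1])
    for q in ["leaning_valve","leaning_valve_spigot"]: print(c,q,[(np.round(d["centre"],4).tolist(),round(d["p"],2)) for d in nets.landmark_of(q,c)][:4])
k=imaging.get_calibration("side");print(proj(k,[.52,-.09,.19],0),proj(k,[.52,-.09,.26],0))
import json;json.dump({a:np.array(b).tolist() for a,b in imaging.get_calibration("wrist").items()},open("pics/wrist8.json","w"))
r=nets.outline_of("leaning_valve","side"); imaging.snapshot("side"); r=nets.outline_of("leaning_valve","side")
for d in r[:4]:
    m=d["region"]; 
    if m.any(): v,u=np.nonzero(m); print(d["p"],m.sum(),u.min(),u.max(),v.min(),v.max())
    np.save("pics/m8.npy",r[0]["region"])
E
```

```text
t 15.7 tcp [ 0.532  -0.0914  0.232 ] z [ 0.732 -0.228 -0.642] y [ 0.297  0.955 -0.001] q [-0.34 -0.19 -0.83  0.05  0.03 -0.03] F [ 0.1  0.3 -0.9] M [0.29 0.83 0.03] op 0.538 gf 72.4
wrist leaning_valve [([0.5194, -0.0893, 0.1312], 0.69)]
wrist leaning_valve_spigot [([0.4843, -0.079, 0.1607], 0.84)]
side leaning_valve [([0.5207, -0.0883, 0.1331], 0.82)]
side leaning_valve_spigot [([0.484, -0.0774, 0.1564], 0.68)]
top leaning_valve [([0.5144, -0.0852, 0.1309], 0.75), ([0.5728, 0.22, 0.0067], 0.46)]
top leaning_valve_spigot [([0.4819, -0.0773, 0.157], 0.57)]
[283.83633025 168.66703374] [283.79050837 146.93051862]
0.65 450 271 291 146 187
0.42 265 291 304 136 160
```

```bash
python3 - <<'E'
from h import *
p,R=pose(); go([.60,-.112,.232]); go([.60,-.112,.108])
E
```

```text
row: [-0.0477, -0.0002, 0.0552] [0.0, 0.0, 0.0] dist 0.073 deg 0.0
row: [0.0473, -0.0001, 0.1348] [0.0, 0.0, 0.0] dist 0.143 deg 0.0
```

Call:
play_rows([
  [35,-0.0477,0,0.0552,0,0,0],
  [35,-0.0477,0,0.0552,0,0,0],
  [35,-0.02,0,0.078,0,0,0],
  [35,0.015,0,0.108,0,0,0],
  [35,0.04,0,0.1287,0,0,0],
  [35,0.0473,0,0.1348,0,0,0],
  [35,0.0473,0,0.1348,0,0,0],
  [35,0.0473,0,0.1348,0,0,0],
])

```text
time_s: 17.1
tcp_pos: [0.6005, -0.112, 0.1084]
tool_rot: [0.418, 0.135, 0.896, -0.064]
wrist_force: [0.9, -0.6, -1.2]
opening: 0.536
grip_force: 72.4
```

```bash
python3 - <<'E'
from h import *
st()
for c in ("wrist","side"):
    im=imaging.snapshot(c);cv2.imwrite(f"pics/{c}9.png",im[:,:,::-1])
    for q in ["leaning_valve","leaning_valve_spigot"]: print(c,q,[(np.round(d["centre"],4).tolist(),round(d["p"],2)) for d in nets.landmark_of(q,c)][:4])
print((pose()[1].inv().apply([0,0,-.001])).round(6))
E
```

```text
t 17.1 tcp [ 0.6005 -0.112   0.1084] z [ 0.733 -0.227 -0.642] y [ 0.295  0.955 -0.001] q [-0.33  0.16 -0.94 -0.41  0.03 -0.02] F [ 0.9 -0.6 -1.2] M [ 0.23  0.82 -0.02] op 0.536 gf 72.4
wrist leaning_valve [([0.5873, -0.1041, 0.0076], 0.97)]
wrist leaning_valve_spigot [([0.5563, -0.1001, 0.0349], 0.87)]
side leaning_valve [([0.5872, -0.1094, 0.0117], 0.55)]
side leaning_valve_spigot [([0.5508, -0.0959, 0.0376], 0.75)]
[7.68e-04 1.00e-06 6.40e-04]
```

Call:
play_rows([
  [35,0.0023,0,0.0019,0,0,0],
  [35,0.0046,0,0.0038,0,0,0],
  [35,0.0054,0,0.0045,0,0,0],
  [35,0.0054,0,0.0045,0,0,0],
])

```text
time_s: 17.8
tcp_pos: [0.5999, -0.1119, 0.1005]
tool_rot: [0.418, 0.135, 0.896, -0.064]
wrist_force: [-0.2, -0.6, -1.5]
opening: 0.535
grip_force: 72.4
```

```bash
python3 -c "
from h import *
st()"
```

```text
t 17.8 tcp [ 0.5999 -0.1119  0.1005] z [ 0.732 -0.227 -0.643] y [ 0.296  0.955 -0.001] q [-0.33  0.18 -0.95 -0.43  0.03 -0.02] F [-0.2 -0.6 -1.5] M [ 0.23  0.89 -0.01] op 0.535 gf 72.4
```

Call:
play_rows([
  [35,0.0008,0,0.0006,0,0,0],
  [35,0.0015,0,0.0013,0,0,0],
  [35,0.0015,0,0.0013,0,0,0],
])

```text
time_s: 18.1
tcp_pos: [0.6003, -0.112, 0.0991]
tool_rot: [0.419, 0.135, 0.896, -0.064]
wrist_force: [-0.1, -0.6, 0.5]
opening: 0.538
grip_force: 72.5
```

```bash
python3 -c "
from h import *
st()"
```

```text
t 18.1 tcp [ 0.6003 -0.112   0.0991] z [ 0.733 -0.227 -0.642] y [ 0.296  0.955 -0.001] q [-0.33  0.18 -0.96 -0.44  0.03 -0.02] F [-0.1 -0.6  0.5] M [ 0.2   0.67 -0.02] op 0.538 gf 72.5
```

Call:
play_rows([
  [35,0.0008,0,0.0006,0,0,0],
  [35,0.0012,0,0.001,0,0,0],
  [35,0.0012,0,0.001,0,0,0],
])

```text
time_s: 18.4
tcp_pos: [0.6013, -0.1123, 0.0992]
tool_rot: [0.42, 0.135, 0.895, -0.064]
wrist_force: [-1.4, 0.4, 7.8]
opening: 0.54
grip_force: 72.9
```

```bash
python3 - <<'E'
from h import *
st()
for c in ("wrist","side"):
    im=imaging.snapshot(c);cv2.imwrite(f"pics/{c}10.png",im[:,:,::-1])
    for q in ["leaning_valve","leaning_valve_spigot"]: print(c,q,[(np.round(d["centre"],4).tolist(),round(d["p"],2)) for d in nets.landmark_of(q,c)][:4])
E
```

```text
t 18.4 tcp [ 0.6013 -0.1123  0.0992] z [ 0.735 -0.228 -0.639] y [ 0.295  0.955 -0.001] q [-0.33  0.18 -0.96 -0.45  0.03 -0.02] F [-1.4  0.4  7.8] M [-0.1  -0.07 -0.03] op 0.54 gf 72.9
wrist leaning_valve [([0.5871, -0.1088, -0.0019], 0.86)]
wrist leaning_valve_spigot [([0.5536, -0.0991, 0.0265], 0.7)]
side leaning_valve [([0.59, -0.1083, -0.0014], 0.81), ([0.5889, 0.1431, 0.0068], 0.56), ([0.5126, -0.2979, -0.0001], 0.45)]
side leaning_valve_spigot [([0.5513, -0.0963, 0.0275], 0.95)]
```

Call:
play_rows([
  [50,0,0,0,0,0,0],
  [55,0,0,0,0,0,0],
  [65,0,0,0,0,0,0],
  [85,0,0,0,0,0,0],
  [85,0,0,0,0,0,0],
  [85,0,0,0,0,0,0],
  [85,0,0,-0.03,0,0,0],
  [85,0,0,-0.07,0,0,0],
  [85,0,0,-0.12,0,0,0],
  [85,0,0,-0.15,0,0,0],
])

```text
time_s: 19.7
tcp_pos: [0.4883, -0.077, 0.1949]
tool_rot: [0.419, 0.135, 0.896, -0.064]
wrist_force: [0.2, -0.1, 0.7]
opening: 0.999
grip_force: 0.0
```

```bash
python3 - <<'E'
from h import *
st()
for c in ("wrist","side","top"):
    im=imaging.snapshot(c);cv2.imwrite(f"pics/{c}11.png",im[:,:,::-1])
    for q in ["leaning_valve","leaning_valve_spigot"]: print(c,q,[(np.round(d["centre"],4).tolist(),round(d["p"],2)) for d in nets.landmark_of(q,c)][:4])
import json;json.dump({a:np.array(b).tolist() for a,b in imaging.get_calibration("wrist").items()},open("pics/wrist11.json","w"))
a=np.deg2rad(163); x=np.array([np.cos(a),np.sin(a),0]); R=R_tool([0,0,-1],np.cross([0,0,-1],x))
go([.588,-.109,.22],R)
E
```

```text
t 19.7 tcp [ 0.4883 -0.077   0.1949] z [ 0.733 -0.227 -0.642] y [ 0.295  0.955 -0.001] q [-0.35 -0.23 -0.97 -0.05  0.04 -0.03] F [ 0.2 -0.1  0.7] M [ 0.18  0.63 -0.01] op 0.999 gf 0.0
wrist leaning_valve [([0.5905, -0.1091, -0.0018], 0.92)]
wrist leaning_valve_spigot [([0.5537, -0.0954, 0.0269], 0.83)]
side leaning_valve [([0.5896, -0.1108, 0.0008], 0.59)]
side leaning_valve_spigot [([0.5492, -0.0984, 0.0251], 0.58), ([0.5768, 0.2179, 0.0064], 0.45)]
top leaning_valve [([0.5865, -0.1067, -0.0002], 0.71), ([0.4991, 0.124, 0.0073], 0.68)]
top leaning_valve_spigot [([0.5342, 0.1279, -0.0003], 0.38), ([0.5225, -0.4932, 0.003], 0.25)]
row: [-0.087, -0.0008, 0.0605] [-0.0007, 0.2774, -0.0009] dist 0.106 deg 49.9
```

Call:
play_rows([
  [85,-0.087,-0.001,0.0605,0,0.2774,0],
  [85,-0.087,-0.001,0.0605,0,0.2774,0],
  [85,-0.087,-0.001,0.0605,0,0.2774,0],
  [85,-0.087,-0.001,0.0605,0,0.2774,0],
  [85,-0.087,-0.001,0.0605,0,0.2774,0],
  [85,-0.087,-0.001,0.0605,0,0.2774,0],
  [85,-0.087,-0.001,0.0605,0,0.2774,0],
  [85,-0.087,-0.001,0.0605,0,0.2774,0],
])

```text
time_s: 20.95
tcp_pos: [0.5896, -0.1099, 0.2182]
tool_rot: [-0.002, 0.15, 0.989, -0.0]
wrist_force: [0.5, -0.6, -0.5]
opening: 0.992
grip_force: 0.0
```

```bash
python3 look.py w12 leaning_valve,leaning_valve_spigot; python3 - <<'E'
from h import *
import json
def dot(im,u,v):
    g=cv2.cvtColor(im,cv2.COLOR_BGR2GRAY).astype(float);best=None
    U,V=int(round(u)),int(round(v)); r=10; p=g[V-r:V+r+1,U-r:U+r+1]
    n,l,s,c=cv2.connectedComponentsWithStats((p>110).astype(np.uint8))
    # bright blob surrounded by dark, not touching border
    o=[(s[i],c[i]) for i in range(1,n) if s[i][0]>0 and s[i][1]>0 and s[i][0]+s[i][2]<2*r+1 and s[i][1]+s[i][3]<2*r+1]
    return [(U-r+c[0],V-r+c[1],int(s[4])) for s,c in o]
k=json.load(open("pics/w12.json"));G=[.5885,-.109,.12]
W=cv2.imread("pics/w12.png");print("pred",proj(k,G,1)); d=dot(W,*proj(k,G,1)); print(d,[plane(k,a,b,.12,1).round(4) for a,b,_ in d])
kt=imaging.get_calibration("top");ks=imaging.get_calibration("side")
for c,kk in(("top",kt),("side",ks)):
    dd=dot(cv2.imread(f"pics/{c}11.png"),*proj(kk,G,0));print(c,dd,[plane(kk,a,b,.12,0).round(4) for a,b,_ in dd])
# spigot: bright/orange pixels in wrist view near expected tip
u,v=proj(k,[.5525,-.097,.03],1);print("tip pred",u,v)
hsv=cv2.cvtColor(W,cv2.COLOR_BGR2HSV);U,V=int(u),int(v);p=hsv[V-15:V+30,U-20:U+20]
m=(p[...,0]>10)&(p[...,0]<28)&(p[...,1]>90)&(p[...,2]>90);y,x=np.nonzero(m);print("ring",m.sum(),U-20+x.mean(),V-15+y.mean())
rg=plane(k,U-20+(x.min()+x.max())/2,V-15+y.mean(),.033,1);print("ring xy",rg.round(4))
E
```

```text
t 20.95 tcp [ 0.5896 -0.1099  0.2182] z [-0.003  0.    -1.   ] y [ 0.296  0.955 -0.001] q [-0.32  0.35  0.12  1.34 -0.   -0.02] F [ 0.5 -0.6 -0.5] M [-0.05 -0.03  0.  ] op 0.992 gf 0.0
leaning_valve [([0.5867, -0.1085, 0.0022], 0.64), ([0.5527, -0.1006, 0.0246], 0.63)]
leaning_valve_spigot [([0.5539, -0.0992, 0.0236], 0.97), ([0.5085, 0.1225, 0.0101], 0.27)]
pred [284.29682924 204.31619436]
[(np.float64(285.5657894736842), np.float64(204.0921052631579), 76)] [array([ 0.5886, -0.108 ,  0.12  ])]
top [(np.float64(258.0), np.float64(165.5), 8)] [array([ 0.5885, -0.1102,  0.12  ])]
side [(np.float64(314.0), np.float64(185.0), 1), (np.float64(307.0), np.float64(192.25), 4)] [array([ 0.6104, -0.0674,  0.12  ]), array([ 0.5874, -0.1076,  0.12  ])]
tip pred 285.31677009947356 143.70180152819492
ring 75 285.93333333333334 157.4
ring xy [ 0.5658 -0.1004  0.033 ]
```

Call:
play_rows([
  [85,0.0013,0.001,0.05,0,0,0],
  [85,0.0013,0.001,0.1,0,0,0],
  [85,0.0013,0.001,0.125,0,0,0],
  [85,0.0013,0.001,0.125,0,0,0],
  [60,0.0013,0.001,0.125,0,0,0],
  [40,0.0013,0.001,0.125,0,0,0],
  [40,0.0013,0.001,0.125,0,0,0],
  [40,0.0013,0.001,0.125,0,0,0],
  [40,0.0013,0.001,0.125,0,0,0],
  [40,0.0013,0.001,0.125,0,0,0],
], newtons=40)

```text
time_s: 22.1
tcp_pos: [0.5883, -0.1083, 0.0993]
tool_rot: [0.003, 0.149, 0.989, -0.001]
wrist_force: [-1.2, -0.2, 7.3]
opening: 0.545
grip_force: 40.3
```

```bash
python3 -c "
from h import *
st()"
```

```text
t 22.1 tcp [ 0.5883 -0.1083  0.0993] z [ 0.007 -0.003 -1.   ] y [ 0.295  0.955 -0.001] q [-0.32  0.4  -0.11  1.05 -0.   -0.02] F [-1.2 -0.2  7.3] M [0.11 0.05 0.04] op 0.545 gf 40.3
```

Call:
play_rows([
  [40,0,0,-0.03,0,0,0],
  [40,0,0,-0.07,0,0,0],
  [40,0,0,-0.12,0,0,0],
  [40,0,0,-0.17,0,0,0],
  [40,0,0,-0.17,0,0,0],
])

```text
time_s: 22.6
tcp_pos: [0.5885, -0.1081, 0.2753]
tool_rot: [0.008, 0.149, 0.989, -0.002]
wrist_force: [-0.2, 0.4, -1.9]
opening: 0.55
grip_force: 41.9
```

```bash
python3 - <<'E'
from h import *
st()
a=np.deg2rad(191.4); x=np.array([np.cos(a),np.sin(a),0]); R=R_tool([0,0,-1],np.cross([0,0,-1],x))
# measured cell_left valve at TCP (.5745,.2194); mid = left - 80 mm along crate y (yaw 10.2)
y=np.deg2rad(10.2); m=np.array([.574,.2192])-.08*np.array([-np.sin(y),np.cos(y)]);print(m)
go([*m,.265],R)
E
```

```text
t 22.6 tcp [ 0.5885 -0.1081  0.2753] z [ 0.014 -0.006 -1.   ] y [ 0.295  0.955 -0.001] q [-0.32  0.33  0.23  1.46 -0.   -0.02] F [-0.2  0.4 -1.9] M [ 0.02 -0.08 -0.01] op 0.55 gf 41.9
[0.58816678 0.14046435]
row: [0.0739, 0.2374, 0.0089] [-0.0016, 0.0047, -0.1588] dist 0.249 deg 28.6
```

Call:
play_rows([
  [40,0.074,0.2375,0.004,0,0.004,-0.159],
  [40,0.074,0.2375,0.004,0,0.004,-0.159],
  [40,0.074,0.2375,0.004,0,0.004,-0.159],
  [40,0.074,0.2375,0.004,0,0.004,-0.159],
  [40,0.074,0.2375,0.004,0,0.004,-0.159],
  [40,0.074,0.2375,0.004,0,0.004,-0.159],
  [40,0.074,0.2375,0.004,0,0.004,-0.159],
  [40,0.074,0.2375,0.004,0,0.004,-0.159],
])

```text
time_s: 23.4
tcp_pos: [0.5862, 0.1406, 0.2627]
tool_rot: [-0.005, -0.099, 0.995, -0.0]
wrist_force: [0.2, -0.2, -1.2]
opening: 0.549
grip_force: 42.1
```

Call:
play_rows([
  [40,0,0,0.05,0,0,0],
  [40,0,0,0.1,0,0,0],
  [40,0,0,0.113,0,0,0],
  [40,0,0,0.113,0,0,0],
  [40,0,0,0.113,0,0,0],
])

```text
time_s: 23.9
tcp_pos: [0.5857, 0.1399, 0.1503]
tool_rot: [-0.005, -0.099, 0.995, 0.0]
wrist_force: [1.1, 0.3, -1.4]
opening: 0.546
grip_force: 42.1
```

```bash
python3 look.py w13 leaning_valve,leaning_valve_spigot,cell_mid,slot_mid; python3 - <<'E'
import cv2
w=cv2.imread("pics/w13.png"); cv2.imwrite("pics/c13.png",cv2.resize(w[100:200,220:350],(780,600),interpolation=2))
E
```

```text
t 23.9 tcp [0.5857 0.1399 0.1503] z [-0.009 -0.001 -1.   ] y [-0.196  0.981  0.001] q [ 0.1   0.39 -0.    1.19  0.   -0.1 ] F [ 1.1  0.3 -1.4] M [-0.05 -0.04 -0.05] op 0.546 gf 42.1
leaning_valve [([0.5851, 0.1387, 0.052], 0.61), ([0.5492, 0.1307, 0.033], 0.42)]
leaning_valve_spigot [([0.5479, 0.1306, 0.077], 0.81)]
cell_mid [([0.5887, 0.1399, 0.0122], 0.73)]
slot_mid [([0.552, 0.1319, 0.037], 0.65)]
```

View pics/c13.png

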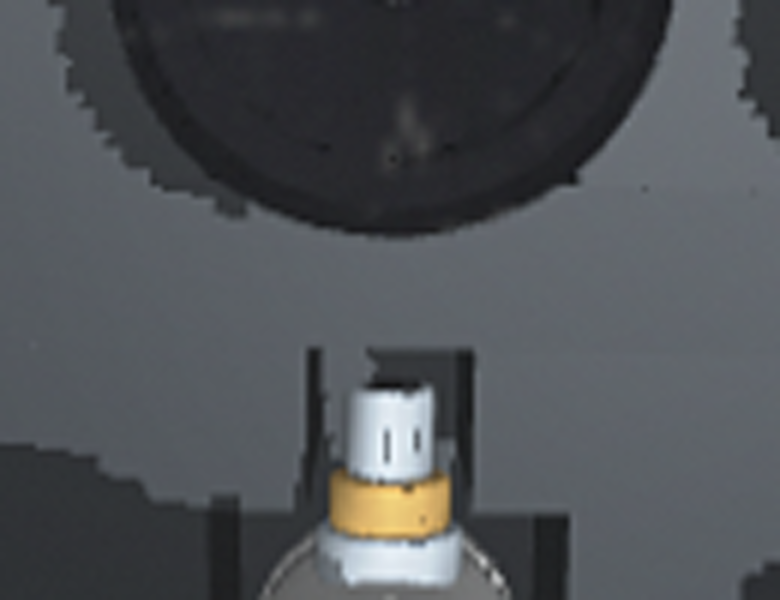

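Slot centre is at crop column about 390 and cell centre about 389. Spigot tip, ring and base are at 391, 391 and 389.5, so it is aligned. Lowering with a small shift outward.

Call:
play_rows([
  [40,-0.001,0,0.003,0,-0.005,0],
  [40,-0.001,0,0.01,0,-0.005,0],
  [40,-0.001,0,0.018,0,-0.005,0],
  [40,-0.001,0,0.026,0,-0.005,0],
  [40,-0.001,0,0.034,0,-0.005,0],
  [40,-0.001,0,0.04,0,-0.005,0],
  [40,-0.001,0,0.041,0,-0.005,0],
  [40,-0.001,0,0.041,0,-0.005,0],
])

```text
time_s: 24.95
tcp_pos: [0.5854, 0.1412, 0.108]
tool_rot: [0.002, -0.1, 0.995, 0.001]
wrist_force: [0.5, 0.3, -2.2]
opening: 0.547
grip_force: 42.1
```

```bash
python3 -c "
from h import *
st()"
```

```text
t 24.95 tcp [0.5854 0.1412 0.108 ] z [ 0.005  0.002 -1.   ] y [-0.198  0.98   0.001] q [ 0.1   0.4  -0.09  1.08  0.   -0.1 ] F [ 0.5  0.3 -2.2] M [-0.02 -0.01 -0.  ] op 0.547 gf 42.1
```

Call:
play_rows([
  [40,0,0,0.0015,0,0,0],
  [40,0,0,0.003,0,0,0],
  [40,0,0,0.003,0,0,0],
])

```text
time_s: 25.25
tcp_pos: [0.5867, 0.1414, 0.1073]
tool_rot: [0.005, -0.1, 0.995, 0.001]
wrist_force: [-1.3, 0.9, 11.2]
opening: 0.545
grip_force: 43.1
```

```bash
python3 -c "
from h import *
st()"
```

```text
t 25.25 tcp [0.5867 0.1414 0.1073] z [ 0.009  0.003 -1.   ] y [-0.198  0.98   0.001] q [ 0.1   0.4  -0.09  1.07  0.   -0.1 ] F [-1.3  0.9 11.2] M [-0.04  0.29  0.02] op 0.545 gf 43.1
```

On the floor at .1073, where it was expected. Releasing and backing off.

Call:
play_rows([
  [55,0,0,-0.001,0,0,0],
  [62,0,0,-0.001,0,0,0],
  [62,0,0,-0.001,0,0,0],
  [62,0,0,-0.02,0,0,0],
  [62,0,0,-0.05,0,0,0],
  [70,0,0,-0.1,0,0,0],
  [80,0,0,-0.15,0,0,0],
  [80,0,0,-0.15,0,0,0],
  [80,0,0,-0.15,0,0,0],
])

```text
time_s: 26.15
tcp_pos: [0.5851, 0.141, 0.2562]
tool_rot: [0.004, -0.1, 0.995, 0.001]
wrist_force: [-0.6, 0.2, -1.9]
opening: 0.94
grip_force: 0.0
```

```bash
python3 - <<'E'
from h import *
st()
for c in ("wrist","side","top"):
    im=imaging.snapshot(c);cv2.imwrite(f"pics/{c}14.png",im[:,:,::-1])
    for q in ["leaning_valve","leaning_valve_spigot"]: print(c,q,[(np.round(d["centre"],4).tolist(),round(d["p"],2)) for d in nets.landmark_of(q,c)][:7])
E
```

```text
t 26.15 tcp [0.5851 0.141  0.2562] z [ 0.007  0.002 -1.   ] y [-0.198  0.98   0.001] q [ 0.1   0.34  0.2   1.42  0.   -0.1 ] F [-0.6  0.2 -1.9] M [-0.03  0.06  0.03] op 0.94 gf 0.0
wrist leaning_valve [([0.5837, 0.1427, 0.0039], 0.56)]
wrist leaning_valve_spigot [([0.5495, 0.1317, 0.0326], 0.61), ([0.5859, 0.1406, 0.0081], 0.51)]
side leaning_valve [([0.5871, 0.1412, 0.0063], 0.57)]
side leaning_valve_spigot [([0.5519, 0.1342, 0.0357], 0.7), ([0.5386, 0.129, -0.0009], 0.63)]
top leaning_valve [([0.5853, 0.146, 0.0078], 0.7)]
top leaning_valve_spigot [([0.5522, 0.133, 0.0324], 0.82)]
```

```bash
python3 -c "
from plant import hand_in
print(hand_in())"
```

```text
the job is handed in; nothing more can be done
None
```

Both valve heads are packed and the job is handed in at about 26 s: the standing one in the left cell, and the leaning one, first stood upright on the table and let go, in the mid cell; last camera checks put both on the cell floor with spigots in the slots, but the judge's verdict was not shown.

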